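# Index the mitre guide's swing arm one hole toward the green marker

## Robot

A 6-joint arm with a two-finger parallel gripper is mounted at the origin on a cart in front of the work surface, level with it; the furniture and walls round the work are solid. World frame = base frame: x ahead of the robot, y to its left, z up, the work surface at z = 0. Lengths are in m, angles in degrees, forces in N, time in s.
With the tool pointing down it reaches from about 0.35 to 0.875 m from the base axis. Payload 4.2 kg.
Tool frame: the origin (TCP) lies on the centre line of the jaws, within the pads' length; the fingertips stand 19 mm ahead of it and the grasp point (between the pads) is the TCP; z points along the fingers, y is the line along which they close (so a half turn about z gives the same grasp; the last joint's range is limited). The gripper opens to 87 mm and grips with 3 to 60 N. Pads are 19 mm wide; open, the fingers measure 117 mm over their backs; the gripper's body (75 mm by 190 mm) begins 51 mm behind the grasp point.
Start: joints at [-52.907, 22.042, 0.453, 0, -68.411, -14.817], TCP at [0.237, -0.578, 0.242] pointing down, gripper open.
Joint ranges: [-179.83, 179.83], [-69.29, 118.12], [-61.27, 80.66], [-181.25, 117.63], [-171.15, -9.14], [-177.46, 177.46]. Speed limits (degrees/s): [159.86, 159.86, 180, 180, 180, 180].

## Interface

Orientations are given as a 3x3 rotation matrix whose columns are the frame's x, y, z axes.
In Python, from station import sense, capture, finish_job, search_frame, masks_of gives the robot as it stands.
- The arm moves only by the tool drive_tool, never from a script. Its argument "rows" is a list of rows, each a list of 7 numbers: the opening in per cent of the stroke, from 0 (shut) to 100 (fully open), then the shift along the world's x, y, z in mm, then the turn, a rotation vector about the world's x, y, z in rad. In form: [[fingers, dx, dy, dz, wx, wy, wz], ...]. A call has 1 to 5 rows; each row shifts and turns the commanded pose from where the row before left it; what a row does not reach is not made up. A row lasts 1/12 s, in which the tool goes at most 41.7 mm and 7.16 degrees, less where a joint would pass 70% of its speed; a pose out of reach is approached as far as the arm can. A call is refused whole if a number of a shift passes 41.7 or a number of a turn 0.125, either way. A call with a gripper value outside its range is refused whole. The fingers move at their own pace and stop on an object; the grip force is fixed at half the most. Time passes only in rows, so rows that do not move let the fingers close. It gives the time, the measured TCP pose, the force, the opening and the grip force at its end, in the units of the state.
- sense(): the state, without advancing time (a new reading comes with each control period).
- capture(name): name is "scene" or "top"; returns a dict with "frame" (384x512x3 uint8, red, green, blue), "z_map" (384x512 float32, m along the optical axis (not along the pixel's ray), 0 where there is no reading), "fx", "fy", "cx", "cy" (pixels), "R" (3x3) and "t" (3): a world point X has camera coordinates R X + t. Camera axes: x right, y down, z forward; pixel columns grow to the right and rows downward; lengths in m; the calibration is good to about 2 mm. A picture is of the moment at which its call begins.
- finish_job(): hands the job in; it is judged then, once.
Trained networks look in a picture, given as the dict that the camera call returned (one of the last four; its "shot" number tells which), for a name from the list of things; names that differ only in an ending like _2 or _b are one class to them, and where a whole thing is asked for, a point or a joint stands for the part that bears it (a point fixed in the world has none). Each returns a list of dicts, best first, with "p" (0 to 1); they miss things now and then, are a little off and sometimes report something else, mostly with a low value. They report only what shows in the picture. A call takes as long as a camera call.
- search_frame(label, picture): "xy" ([column, row] in pixels, amid what is visible of it).
- masks_of(label, picture): "region" (384x512 bool, what is visible of it) and "xy" ([column, row] in pixels, amid what is visible of it).
The state is a dict: "time_s": time; "joints": joint angles; "joint_velocities": joint speeds; "effort": joint torques, N m; "tcp_pos": TCP position; "ee_rot": TCP orientation; "wrist_force": force on the tool from outside, world axes, zero at the start; "moment": the same for the moment, N m; "gripper_width": opening from 0.0 (shut) to 1.0 (fully open); "gripper_force": force on a finger pad.
Only numpy, scipy, OpenCV 4.12 (cv2) and the standard library are available. Lean on these libraries where they do the work, as an engineer would, in place of code of your own. Each camera call takes 0.05 s, during which the arm holds its last target. There are 200 camera calls.

## Task

Set the mitre guide for the next cut: hook a fingertip under the top of the red pull ring, lift the spring index pin out of its hole, swing the yellow arm one hole over to the hole beside the green marker (not toward the red one, and not past the green one), and let the pin drop fully home there. Only hook and push, without pinching or forcing anything. Then draw the finger out of the ring, clear of the guide, and leave everything else on the bench where it lies.

Things in the scene. Friction and masses are not known exactly. Their poses are not given: they have to be found in the camera images.
- mitre_base: Mitre guide fixed to the bench, placed anew each time: grey plate 20 mm thick, from x = -240 to +95 mm and y = -150 to +150 mm, with two blue fence blocks (tops 80 mm above the bench) and a steel rail on dark rests along y over the pivot (top 52 mm). Origin: at bench height under the arm's pivot; x points to the fence at the back, y to its left, z up.
- middle_hole (a point): Mouth of the middle index hole, in the plate's top, 170 mm from the pivot (mitre_base x = -170 mm, y = 0). Five such holes, 12.5 mm wide, lie on a 170 mm circle about the pivot, 15 degrees (0.262 rad, 44 mm) apart, this one in the middle. Axes as mitre_base's.
- pivot_bolt (a point): Top of the arm's pivot bolt, straight above mitre_base's origin, 38 mm above the bench; turns with the yellow arm, a flat bar 34 mm wide with its top 32 mm above the bench, from 190 mm in front to 75 mm behind. x axis: along the arm from the ring to the pivot. Two pairs of black saw-guide cheeks stand on the arm (tops 95 mm above the bench), 45 mm before and 62 mm behind the pivot.
- swing_arm (a joint): Turn of the yellow arm about its pivot, rad: 0 = pin in the middle hole (start, within 0.005), growing anticlockwise from above. The arm points to mitre_base's -x, so positive carries the ring end to -y, negative to +y. Holes at 0, +-0.262, +-0.524; stops at +-0.56. About 1 N at the ring swings it and it stays where left; with the pin in a hole it is locked (play 0.007).
- index_pin (a joint): Height of the spring index pin, m: 0 fully home, 0.020 at the top stop. It slides vertically at the arm's free end, 170 mm from the pivot, and reaches 10 mm into the hole: raise it by more than 0.010 to swing the arm; between holes it rests on the plate at about 0.010. The spring presses down with 5 N when home, 9 N at the top. The round nose finds a hole from about 4 mm off.
- pin_foot (a point): Lower end of the index pin (10 mm thick), on its axis: 10 mm below the plate's top when home. Above it, on the arm, is a dark plunger housing of 30 mm diameter, top 56 mm above the bench.
- ring_eye (a point): Centre of the opening of the red pull ring, rigid on top of the pin (moves with arm and pin), 92 mm above the bench when home. 6 mm round wire, upright, its plane square to the arm, so a finger passes through it along the arm. Opening 52 mm wide, 44 mm high, corners bevelled; top bar centred 25 mm above this point, bottom bar 25 mm below. x axis: along the arm from ring to pivot; z up.
- marker_green: Green round button, 20 mm across and 5 mm high, fixed on the plate 212 mm from the pivot, in line with the hole that the pin must go into; it is beside one of the two holes next to the middle one. Origin: centre of its underside.
- marker_red: Red round button of the same size, beside the other neighbouring hole (not wanted). Origin: centre of its underside.
- safety_glasses: Bystander, loose: clear safety glasses with black temples, 152x152x47 mm. Origin: centre of its underside.
- cutter_yellow: Bystander, loose: small side cutters with yellow handles, 144x60x14 mm. Origin: centre of its underside.
- marker_black: Bystander, loose: black felt marker lying flat, 16x140x14 mm. Origin: centre of its underside.
- contactor_1: Bystander, loose: grey and white contactor (switchgear block), 80x45x83 mm, standing. Origin: centre of its underside.
- breaker_2: Bystander, loose: white double circuit breaker with a blue toggle, 87x35x79 mm, standing. Origin: centre of its underside.
- tape_measure: Bystander, loose: black tape measure with a yellow disc, 38x90x68 mm, standing. Origin: centre of its underside.
- junction_box: Bystander, loose: light grey junction box, 85x85x47 mm. Origin: centre of its underside.
- pliers_blue_a: Bystander, loose: blue-handled pliers lying flat, 202x42x14 mm. Origin: centre of its underside.

How it is judged (in metres and radians):
On the way, in this order (a step that is already met when the one before it is completed fails the run):
1. the index pin is lifted clear by the fingers while the arm is still at the middle hole (value of joint index_pin above 0.0095 m and value of joint swing_arm between -0.06 and 0.06 rad and contact force between the fingers and mitre_base above 1 N), for 0.1 s.
2. the arm is at the hole beside the green marker with the pin home (value of joint index_pin below 0.002 m and ((y of marker_green in the frame of mitre_base above 0 m and value of joint swing_arm between -0.291799 and -0.231799 rad) or (y of marker_green in the frame of mitre_base below 0 m and value of joint swing_arm between 0.231799 and 0.291799 rad))), for 0.2 s.
At the end, for the whole second after the job is handed in: The arm is within 0.03 rad of the hole beside the green marker and at rest, and the pin is home in it (less than 2 mm raised) (all of step 2 and velocity of joint swing_arm between -0.02 and 0.02 rad/s); the robot touches nothing.
It fails at once if the arm is swung more than half a hole toward the red marker ((y of marker_green in the frame of mitre_base above 0 m and value of joint swing_arm above 0.13 rad) or (y of marker_green in the frame of mitre_base below 0 m and value of joint swing_arm below -0.13 rad)).
It fails at once if the arm is swung half a hole or more past the green marker's hole (value of joint swing_arm above 0.393 rad or value of joint swing_arm below -0.393 rad).
It fails at once if the fingers pinch or force the guide (more than 35 N) (contact force between the fingers and mitre_base above 35 N).
It fails at once if a bystander is moved more than 15 mm (distance of any of safety_glasses, cutter_yellow, marker_black, contactor_1, breaker_2, tape_measure, junction_box, pliers_blue_a from where it was at the start of the episode above 0.015 m).
It also fails if it takes over 51 s, if anything falls off the work surface, if the arm or the gripper's body presses on something with over 40 N, if the wrist force passes 120 N, or if a joint passes its speed limit or range.

## Working session

There is one attempt and no reset: what is moved stays moved. The work goes in short steps, Python scripts to look and compute and a tool call to move; the robot and the scene stay as the last step left them, time stands still between calls to the robot, and variables do not carry over. Pictures are saved under pics/ and viewed, at most 10 in all, crops included, and the job is handed in when it is done.

Besides the shell and the picture viewer there is one more tool, called after "Call:" in YAML: its name, and indented under it one key for each argument. drive_tool: Moves the arm, as the interface text tells. Its arguments: {"type":"object","properties":{"rows":{"type":"array"}},"required":["rows"]}

```bash
mkdir -p pics
cat > h.py <<'E'
import numpy as np, cv2
from station import sense, capture, finish_job, search_frame, masks_of
def w(p,u,v,z=None):
    d=p["z_map"][int(round(v)),int(round(u))] if z is None else z
    c=np.array([(u-p["cx"])/p["fx"]*d,(v-p["cy"])/p["fy"]*d,d]); return np.array(p["R"]).T@(c-np.array(p["t"]))
def wm(p,m):
    v,u=np.nonzero(m&(p["z_map"]>0)); d=p["z_map"][v,u]
    c=np.stack([(u-p["cx"])/p["fx"]*d,(v-p["cy"])/p["fy"]*d,d],1); return (c-np.array(p["t"]))@np.array(p["R"])
def save(p,n): cv2.imwrite("pics/"+n,p["frame"][:,:,::-1])
E
python3 - <<'E'
from h import *
np.set_printoptions(precision=4,suppress=True)
s=sense(); print(s["tcp_pos"],s["ee_rot"],s["time_s"])
ps=[capture(n) for n in("scene","top")]
cv2.imwrite("pics/a.png",ps[0]["frame"][:,:,::-1]);cv2.imwrite("pics/b.png",ps[1]["frame"][:,:,::-1])
for p in ps:
  print("cam",-np.array(p["R"]).T@np.array(p["t"]),p["R"][2] if 0 else np.array(p["R"])[2])
  for l in["marker_green","marker_red","pivot_bolt","ring_eye","middle_hole","pin_foot"]:
    for r in search_frame(l,p)[:1]: print(l,r["p"],r["xy"],w(p,*r["xy"]))
  for l in["ring_eye"]:
    for r in masks_of(l,p)[:1]:
      q=wm(p,r["region"]);print("mask",l,r["p"],r["xy"],len(q),q.min(0) if len(q) else 0,q.max(0) if len(q) else 0)
E
```

```text
[ 0.2367 -0.5778  0.2405] [[-0.9254 -0.3789 -0.0009]
 [-0.3789  0.9254  0.002 ]
 [ 0.0001  0.0022 -1.    ]] 0.0
cam [-0.2564 -0.8697  0.8063] [ 0.5976  0.5968 -0.5354]
pivot_bolt 0.81 [259.5, 183.9] [ 0.6336 -0.0204  0.0346]
ring_eye 0.7 [147.7, 161.9] [0.4156 0.3694 0.0455]
middle_hole 0.6 [257.4, 188.7] [ 0.6148 -0.0289  0.0263]
mask ring_eye 0.39 [235.0, 180.7] 84 [ 0.5271 -0.0375  0.017 ] [0.6394 0.1286 0.1207]
cam [ 0.39   -0.0785  1.5123] [ 0.0873 -0.0197 -0.996 ]
marker_red 0.67 [119.5, 220.0] [0.4352 0.3948 0.0394]
pivot_bolt 0.96 [231.8, 173.8] [ 0.5954 -0.0074  0.034 ]
ring_eye 0.55 [230.2, 188.8] [ 0.5372 -0.0027  0.0687]
middle_hole 0.95 [233.2, 171.3] [ 0.6056 -0.0122  0.0266]
pin_foot 0.63 [232.4, 169.2] [ 0.6109 -0.0102  0.043 ]
mask ring_eye 0.54 [227.7, 187.4] 54 [ 0.532  -0.0286  0.0291] [0.5508 0.0187 0.127 ]
```

Run:
```python
import cv2
a=cv2.imread("pics/a.png")[90:290,120:390];b=cv2.imread("pics/b.png")[90:290,100:370]
cv2.imwrite("pics/c.png",cv2.resize(a,(800,593),interpolation=2));cv2.imwrite("pics/d.png",cv2.resize(b,(800,593),interpolation=2))
```

```text
(no output)
```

View pics/c.png

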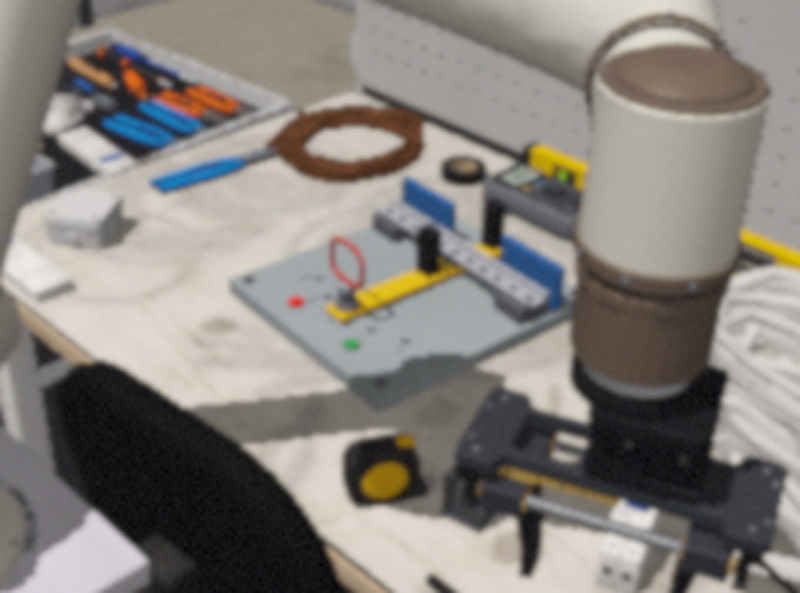

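View pics/d.png

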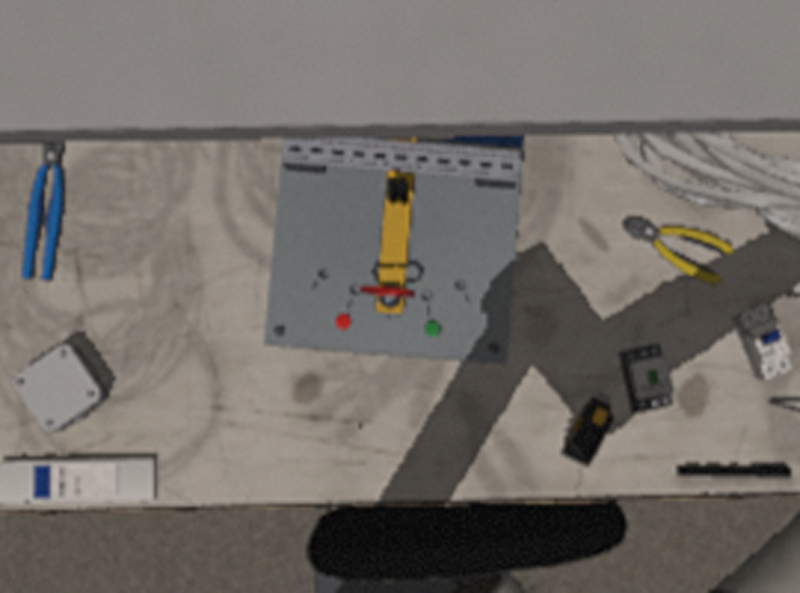

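View pics/b.png

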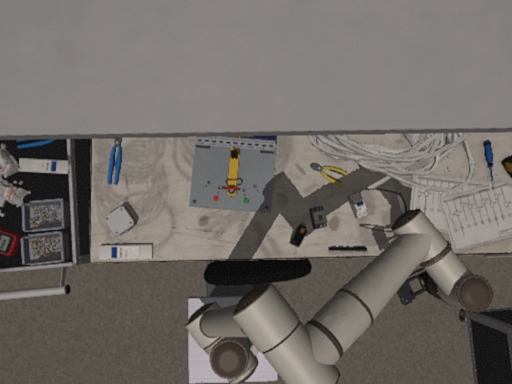

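The scene view shows the red ring upright near (345,262) in the crop, with the red button at (295,300) and the green at (350,343). In the top view, green is to the right of the ring (world -y), so the swing is positive and carries the ring towards -y. Next I'll measure the buttons and ring by colour.

```bash
cat > m.py <<'E'
from h import *
np.set_printoptions(precision=4,suppress=True)
def ray(p,u,v,z):
    o=-np.array(p["R"]).T@np.array(p["t"]); d=np.array(p["R"]).T@np.array([(u-p["cx"])/p["fx"],(v-p["cy"])/p["fy"],1]); return o+d*(z-o[2])/d[2]
def blobs(p):
    h=cv2.cvtColor(p["frame"],cv2.COLOR_RGB2HSV); out={}
    H,S,V=[h[:,:,i].astype(int) for i in range(3)]
    for n,k in(("red",((H<8)|(H>172))&(S>130)&(V>80)),("green",(H>40)&(H<85)&(S>110)&(V>50)),("yellow",(H>20)&(H<33)&(S>130)&(V>80))):
        c,l,st,ce=cv2.connectedComponentsWithStats(k.astype(np.uint8))
        out[n]=[(st[i,4],ce[i],l==i,st[i,:4]) for i in range(1,c) if st[i,4]>5]
    return out
E
python3 - <<'E'
from m import *
for n in("top","scene"):
  p=capture(n);b=blobs(p)
  for c in b:
    for a,ce,m,bb in b[c]:
      x=ray(p,*ce,.025)
      if .4<x[0]<.9 and -.25<x[1]<.3:
        q=wm(p,m); print(n,c,a,ce,bb,"plate",x,"ringz",ray(p,*ce,.092),"depth",np.median(q,0),q.min(0),q.max(0))
p=capture("top")
print(w(p,200,150),w(p,265,150),w(p,194,195),w(p,230,120),w(p,230,100), w(p,230,60))
E
```

```text
top red 36 [230.5833 187.8333] [222 187  17   3] plate [ 0.5452 -0.0018  0.025 ] ringz [ 0.5382 -0.0053  0.092 ] depth [ 0.5363 -0.008   0.1175] [ 0.5319 -0.0319  0.0301] [0.5474 0.0233 0.1261]
top red 18 [215.4444 197.8889] [213 196   5   5] plate [0.5094 0.0536 0.025 ] ringz [0.504  0.0477 0.092 ] depth [0.509  0.0534 0.0242] [0.5014 0.0476 0.0172] [0.5168 0.0627 0.0305]
top green 15 [245.6 200.4] [244 199   4   4] plate [ 0.4983 -0.0558  0.025 ] ringz [ 0.4934 -0.0568  0.092 ] depth [ 0.4993 -0.0572  0.0259] [ 0.4922 -0.061   0.0215] [ 0.5033 -0.0499  0.0322]
top yellow 200 [232.83  171.165] [228 158  11  28] plate [ 0.6063 -0.0108  0.025 ] ringz [ 0.5966 -0.0139  0.092 ] depth [ 0.6059 -0.0116  0.0329] [ 0.5543 -0.0308  0.0233] [0.6543 0.007  0.0527]
top yellow 11 [231.7273 193.7273] [228 193   8   3] plate [ 0.5235 -0.0057  0.025 ] ringz [ 0.5175 -0.009   0.092 ] depth [ 0.5223 -0.0065  0.0325] [ 0.5179 -0.0181  0.0219] [0.5258 0.0074 0.0411]
scene red 8 [219.5 191.5] [218 191   4   2] plate [0.5043 0.0498 0.025 ] ringz [ 0.4391 -0.029   0.092 ] depth [0.5045 0.0493 0.0248] [0.4
[... 289 characters left out ...]
 plate [ 0.7693 -0.0231  0.025 ] ringz [ 0.6814 -0.0957  0.092 ] depth [ 0.756  -0.0359  0.0348] [ 0.7476 -0.0423  0.0303] [ 0.7639 -0.0209  0.0386]
scene yellow 246 [253.1463 187.3008] [231 177  45  21] plate [ 0.6114 -0.0106  0.025 ] ringz [ 0.537  -0.0843  0.092 ] depth [ 0.6042 -0.0197  0.0322] [ 0.5137 -0.038   0.0241] [0.6971 0.0073 0.0531]
scene yellow 13 [256.3077 238.4615] [254 237   5   4] plate [ 0.419  -0.2204  0.025 ] ringz [ 0.3611 -0.2761  0.092 ] depth [ 0.3813 -0.2564  0.0687] [ 0.3755 -0.2612  0.0625] [ 0.3879 -0.2512  0.0708]
[0.6869 0.1086 0.0241] [ 0.6787 -0.1294  0.047 ] [0.5219 0.1323 0.0179] [ 0.5207 -0.0543  1.0351] [ 0.5461 -0.0544  1.0319] [ 0.5948 -0.0551  1.0339]
```

Run:
```python
from m import *
p=capture("top")
for u,v in((215,270),(240,265),(257,270),(290,268),(305,265),(215,255),(257,250),(297,234),(318,215),(250,285),(200,300)): print(u,v,w(p,u,v))
z=p["z_map"]; q=wm(p,z>0); k=(q[:,0]>.1)&(q[:,0]<.48)&(abs(q[:,1])<.25)&(q[:,2]>.03)
print(q[k].min(0),q[k].max(0),k.sum())
```

```text
215 270 [0.2496 0.0585 0.0161]
240 265 [ 0.263  -0.0307 -0.0147]
257 270 [ 0.2516 -0.0922  0.0692]
290 268 [ 0.2573 -0.2062  0.0825]
305 265 [ 0.263  -0.2634  0.043 ]
215 255 [ 0.3021  0.0596 -0.0011]
257 250 [ 0.3174 -0.0942  0.0038]
297 234 [ 0.3735 -0.2352  0.0678]
318 215 [ 0.4385 -0.3094  0.0796]
250 285 [ 0.1813 -0.0658 -0.0788]
200 300 [0.1423 0.115  0.001 ]
[ 0.1002 -0.2499  0.0302] [0.4761 0.1315 0.7393] 10184
```

Call:
drive_tool:
  rows:
    - [0, 10, 40, 20, 0, 0, 0]
    - [0, 10, 40, 20, 0, 0, 0]
    - [0, 10, 40, 10, 0, 0, 0]
    - [0, 10, 40, 10, 0, 0, 0]
    - [0, 10, 40, 0, 0, 0, 0]

```text
time_s: 1.42
tcp_pos: [0.2854, -0.3863, 0.2997]
ee_rot: [[-0.926, -0.379, 0.003], [-0.379, 0.926, -0.003], [-0.002, -0.004, -1.0]]
wrist_force: [2.1, -0.2, 1.4]
gripper_width: 0.706
gripper_force: 0.0
```

Call:
drive_tool:
  rows:
    - [0, 16, 38, 0, 0, 0, -0.087]
    - [0, 16, 38, 0, 0, 0, -0.087]
    - [0, 16, 38, 0, 0, 0, -0.087]
    - [0, 16, 38, 0, 0, 0, -0.087]
    - [0, 16, 38, 0, 0, 0, 0]

```text
time_s: 1.83
tcp_pos: [0.3639, -0.1979, 0.2981]
ee_rot: [[-0.999, -0.044, 0.001], [-0.044, 0.999, -0.0], [-0.001, -0.0, -1.0]]
wrist_force: [1.0, -0.6, -1.1]
gripper_width: 0.327
gripper_force: 0.0
```

Call:
drive_tool:
  rows:
    - [0, 15, 38, 0, 0, -0.12, 0]
    - [0, 15, 38, 0, 0, -0.12, 0]
    - [0, 15, 38, 0, 0, -0.12, 0]
    - [0, 15, 38, 0, 0, -0.12, 0]
    - [0, 10, 38, 0, 0, -0.12, 0]

```text
time_s: 2.25
tcp_pos: [0.4271, -0.0414, 0.2991]
ee_rot: [[-0.868, -0.03, 0.496], [-0.044, 0.999, -0.016], [-0.495, -0.036, -0.868]]
wrist_force: [0.5, -1.9, 1.1]
gripper_width: 0.023
gripper_force: 0.0
```

Call:
drive_tool:
  rows:
    - [0, 0, 0, -10, 0, -0.12, 0]
    - [0, 0, 0, -10, 0, -0.12, 0]
    - [0, 0, 0, -10, 0, 0, 0]
    - [0, 0, 0, 0, 0, 0, 0]
    - [0, 0, 0, 0, 0, 0, 0]

```text
time_s: 2.67
tcp_pos: [0.4348, -0.0581, 0.286]
ee_rot: [[-0.786, 0.005, 0.618], [-0.033, 0.998, -0.051], [-0.617, -0.06, -0.785]]
wrist_force: [-0.2, -1.0, 1.0]
gripper_width: 0.003
gripper_force: 0.0
```

```bash
python3 -c "
from m import *
s=sense();print(s['joints'],s['tcp_pos'],s['time_s'])"
```

```text
[  15.5249  -16.1049  -57.3815   46.075   -17.2885 -145.2797] [ 0.4348 -0.0581  0.286 ] 2.6667
```

Call:
drive_tool:
  rows:
    - [0, 10, 10, 0, 0, 0.12, 0]
    - [0, 10, 10, 0, 0, 0.12, 0]
    - [0, 15, 10, 0, 0, 0.12, 0]
    - [0, 20, 10, 0, 0, 0.12, 0]
    - [0, 20, 10, 0, 0, 0.12, 0]

```text
time_s: 3.08
tcp_pos: [0.5103, -0.0164, 0.2916]
ee_rot: [[-0.99, -0.024, 0.14], [-0.032, 0.998, -0.058], [-0.138, -0.062, -0.989]]
wrist_force: [-0.1, 0.8, 0.9]
gripper_width: 0.008
gripper_force: 0.0
```

Call:
drive_tool:
  rows:
    - [0, 20, 0, 0, 0, 0.06, 0]
    - [0, 20, 0, 0, 0, 0, 0]
    - [0, 20, 0, 0, 0, 0, 0]
    - [0, 20, 0, 0, 0, 0, 0]
    - [0, 0, 0, 0, 0, 0, 0]

```text
time_s: 3.5
tcp_pos: [0.5922, -0.0179, 0.2884]
ee_rot: [[-0.996, -0.025, 0.082], [-0.03, 0.998, -0.062], [-0.08, -0.064, -0.995]]
wrist_force: [-0.1, 0.7, 0.7]
gripper_width: 0.006
gripper_force: 0.0
```

```bash
python3 -c "
from m import *
s=sense();print(s['joints'],s['tcp_pos'],s['time_s'])
p=capture('scene')
q=wm(p,p['z_map']>0)
k=(q[:,0]>.7)&(q[:,0]<1.2)&(abs(q[:,1])<.2)&(q[:,2]>.06)&(q[:,2]<.6)
print(np.percentile(q[k],[1,50,99],axis=0))"
```

```text
[  16.2389   14.8912   -5.3113    5.1463  -66.3566 -106.5706] [ 0.5922 -0.0179  0.2884] 3.5
[[ 0.7318 -0.1968  0.0634]
 [ 1.0322 -0.0252  0.3591]
 [ 1.0407  0.1951  0.5949]]
```

Call:
drive_tool:
  rows:
    - [0, 5, 2, -10, 0.062, 0, 0]
    - [0, 5, 2, -10, 0, 0.119, 0]
    - [0, 5, 2, -10, 0, 0.119, 0]
    - [0, 5, 2, -10, 0, 0.119, 0]
    - [0, 5, 2, -10, 0, 0.119, 0]

```text
time_s: 3.97
tcp_pos: [0.6137, -0.0084, 0.2408]
ee_rot: [[-0.922, -0.025, -0.387], [-0.027, 1.0, 0.0], [0.386, 0.01, -0.922]]
wrist_force: [0.6, 1.3, 0.5]
gripper_width: 0.008
gripper_force: 0.0
```

Call:
drive_tool:
  rows:
    - [0, 0, 0, -10, 0, 0.119, 0]
    - [0, 0, 0, -10, 0, 0.119, 0]
    - [0, 0, 0, -10, 0, 0.119, 0]
    - [0, 0, 0, 0, 0, 0.119, 0]
    - [0, 0, 0, 0, 0, 0, 0]

```text
time_s: 4.38
tcp_pos: [0.6133, -0.0083, 0.2007]
ee_rot: [[-0.631, -0.016, -0.775], [-0.026, 1.0, -0.0], [0.775, 0.02, -0.632]]
wrist_force: [-2.0, -0.1, -4.0]
gripper_width: 0.002
gripper_force: 0.0
```

```bash
python3 -c "
from m import *
s=sense();print(s['joints'],s['tcp_pos'],s['time_s'])
p=capture('scene')
cv2.imwrite('pics/e.png',cv2.resize(p['frame'][60:260,120:390,::-1],(800,593),interpolation=2))"
```

```text
[  10.3043   48.9378   31.8069   -9.4798 -122.8871 -100.2658] [ 0.6133 -0.0083  0.2007] 4.3833
```

View pics/e.png

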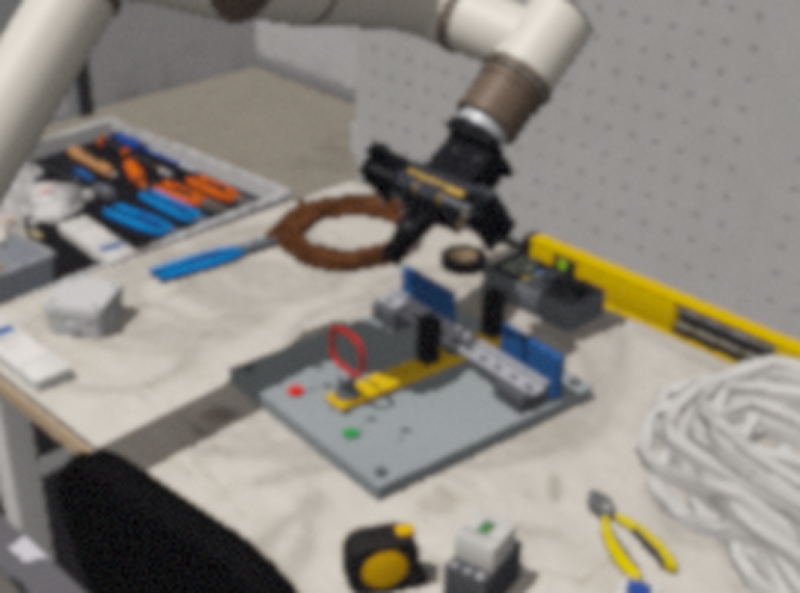

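The tool tilts back over the arm (fingertip at about (400,245) in the crop), with the ring at (347,350), untouched. Next I'll line up and insert along the finger axis.

Call:
drive_tool:
  rows:
    - [0, -10, 0, -20, 0, 0, 0]
    - [0, -10, 0, -20, 0, 0, 0]
    - [0, -11, 1, -20, 0, 0, 0]
    - [0, -10, 1, -20, 0, 0, 0]
    - [0, 0, 0, 0, 0, 0, 0]

```text
time_s: 4.85
tcp_pos: [0.5697, -0.0066, 0.1289]
ee_rot: [[-0.643, -0.017, -0.766], [-0.026, 1.0, -0.001], [0.765, 0.019, -0.643]]
wrist_force: [-0.1, 0.6, -1.1]
gripper_width: 0.006
gripper_force: 0.0
```

Call:
drive_tool:
  rows:
    - [0, 0, 0, 0, 0, 0, 0]

```text
time_s: 4.93
tcp_pos: [0.5724, -0.0072, 0.1314]
ee_rot: [[-0.647, -0.019, -0.762], [-0.025, 1.0, -0.003], [0.762, 0.018, -0.647]]
wrist_force: [-0.2, 0.5, 0.8]
gripper_width: 0.002
gripper_force: 0.0
```

```bash
python3 -c "
from m import *
s=sense();print(s['tcp_pos'],s['wrist_force'])
p=capture('scene')
cv2.imwrite('pics/f.png',cv2.resize(p['frame'][130:220,190:310,::-1],(800,600),interpolation=2))"
```

```text
[ 0.5724 -0.0072  0.1314] [-0.2239  0.5254  0.7927]
```

View pics/f.png

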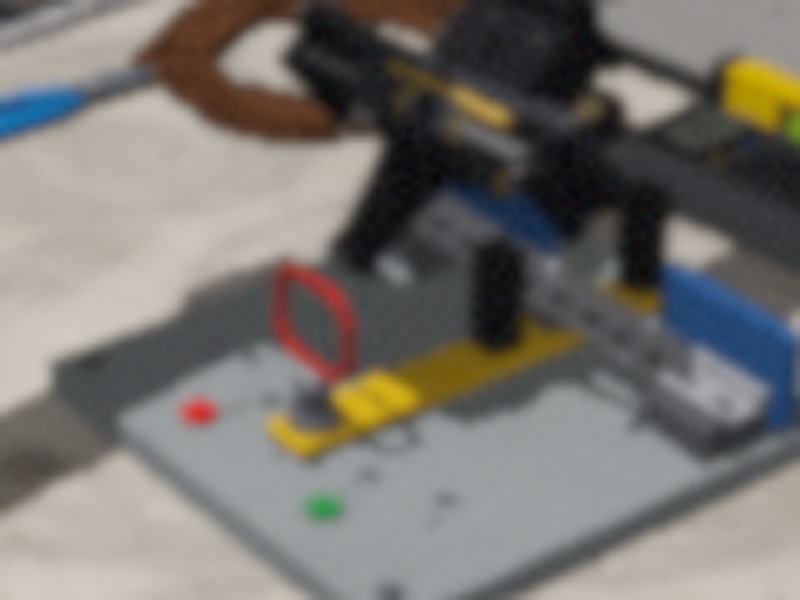

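The fingertip at (345,250) stands just behind the ring, whose opening centre is near (315,320). It's about 9 mm high, so I'll correct that before inserting.

Call:
drive_tool:
  rows:
    - [0, 0, 0, -5, 0, 0, 0]
    - [0, 0, 0, -4, 0, 0, 0]
    - [0, 0, 0, 0, 0, 0, 0]

```text
time_s: 5.23
tcp_pos: [0.5726, -0.0074, 0.1198]
ee_rot: [[-0.645, -0.017, -0.764], [-0.025, 1.0, -0.001], [0.764, 0.018, -0.645]]
wrist_force: [0.4, 0.6, -0.7]
gripper_width: 0.006
gripper_force: 0.0
```

Call:
drive_tool:
  rows:
    - [0, -4, 0, -3, 0, 0, 0]
    - [0, -4, 0, -3.5, 0, 0, 0]
    - [0, 0, 0, 0, 0, 0, 0]
    - [0, 0, 0, 0, 0, 0, 0]

```text
time_s: 5.57
tcp_pos: [0.5639, -0.0076, 0.1132]
ee_rot: [[-0.643, -0.017, -0.766], [-0.024, 1.0, -0.002], [0.765, 0.017, -0.643]]
wrist_force: [-0.0, 0.8, -0.2]
gripper_width: 0.003
gripper_force: 0.0
```

Call:
drive_tool:
  rows:
    - [0, -5, 0, -4, 0, 0, 0]
    - [0, -5, 0, -4, 0, 0, 0]
    - [0, -5, 0, -4, 0, 0, 0]
    - [0, 0, 0, 0, 0, 0, 0]

```text
time_s: 5.9
tcp_pos: [0.5478, -0.0074, 0.1006]
ee_rot: [[-0.642, -0.017, -0.767], [-0.024, 1.0, -0.002], [0.767, 0.017, -0.642]]
wrist_force: [-0.5, -0.5, -0.0]
gripper_width: 0.007
gripper_force: 0.0
```

Call:
drive_tool:
  rows:
    - [0, -5, 0, -4, 0, 0, 0]
    - [0, -5, 0, -4, 0, 0, 0]
    - [0, -5, 0, -4, 0, 0, 0]
    - [0, 0, 0, 0, 0, 0, 0]

```text
time_s: 6.23
tcp_pos: [0.5329, -0.0074, 0.0887]
ee_rot: [[-0.642, -0.017, -0.767], [-0.024, 1.0, -0.002], [0.766, 0.017, -0.642]]
wrist_force: [-0.6, 0.3, 0.2]
gripper_width: 0.004
gripper_force: 0.0
```

```bash
python3 -c "
from m import *
s=sense();print(s['tcp_pos'],s['wrist_force'])
p=capture('scene')
cv2.imwrite('pics/g.png',cv2.resize(p['frame'][130:220,190:310,::-1],(800,600),interpolation=2))"
```

```text
[ 0.5329 -0.0074  0.0887] [-0.5998  0.2622  0.189 ]
```

View pics/g.png

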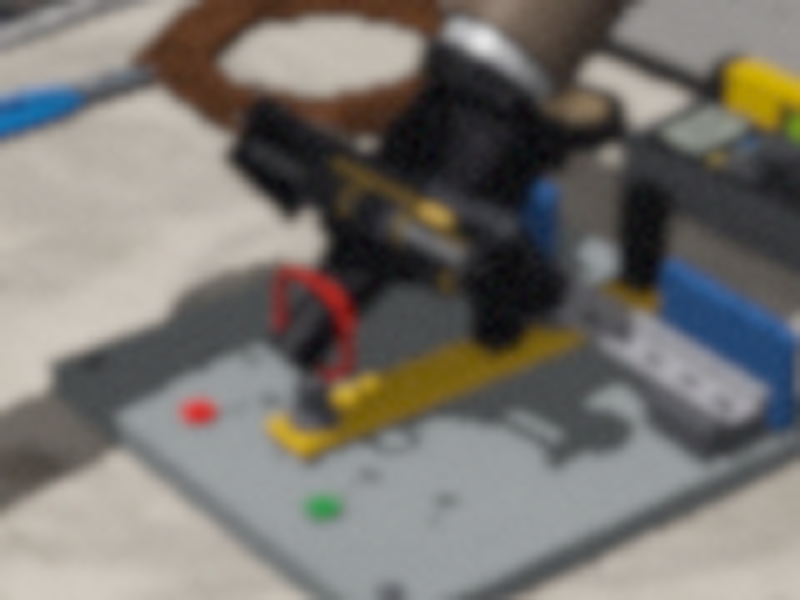

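The fingertip passes through the ring, with its tip at about (305,350) and the top bar running above it from (285,270) to (345,300). No contact force yet, so I'll lift.

Call:
drive_tool:
  rows:
    - [0, 0, 0, 4, 0, 0, 0]
    - [0, 0, 0, 4, 0, 0, 0]
    - [0, 0, 0, 3, 0, 0, 0]
    - [0, 0, 0, 2, 0, 0, 0]
    - [0, 0, 0, 0, 0, 0, 0]

```text
time_s: 6.7
tcp_pos: [0.5351, -0.0074, 0.1019]
ee_rot: [[-0.646, -0.017, -0.763], [-0.024, 1.0, -0.001], [0.763, 0.018, -0.646]]
wrist_force: [2.8, -1.4, -6.3]
gripper_width: 0.006
gripper_force: 3.1
```

Call:
drive_tool:
  rows:
    - [0, 0, 0, 3, 0, 0, 0]
    - [0, 0, 0, 3, 0, 0, 0]
    - [0, 0, 0, 3, 0, 0, 0]
    - [0, 0, 0, 0, 0, 0, 0]

```text
time_s: 7.03
tcp_pos: [0.5349, -0.0074, 0.1115]
ee_rot: [[-0.646, -0.017, -0.763], [-0.024, 1.0, -0.002], [0.763, 0.018, -0.646]]
wrist_force: [3.5, -0.4, -7.8]
gripper_width: 0.003
gripper_force: 4.4
```

Call:
drive_tool:
  rows:
    - [0, 0, 0, 3, 0, 0, 0]
    - [0, 0, 0, 0, 0, 0, 0]
    - [0, 0, 0, 0, 0, 0, 0]

```text
time_s: 7.28
tcp_pos: [0.5348, -0.0074, 0.1142]
ee_rot: [[-0.645, -0.017, -0.764], [-0.024, 1.0, -0.002], [0.764, 0.017, -0.645]]
wrist_force: [5.7, -0.2, -9.2]
gripper_width: 0.005
gripper_force: 5.1
```

```bash
python3 -c "
from m import *
s=sense();print(s['tcp_pos'],s['wrist_force'])
p=capture('scene')
for a,ce,m,bb in blobs(p)['red']: 
  q=wm(p,m); c=np.median(q,0)
  if .45<c[0]<.6 and -.1<c[1]<.1: print(a,ce,c,np.percentile(q,98,axis=0))
"
```

```text
[ 0.5348 -0.0074  0.1142] [ 5.7162 -0.2314 -9.1771]
38 [239.6842 170.6316] [ 0.5344 -0.0187  0.1307] [ 0.5495 -0.0011  0.1377]
8 [240.5  180.75] [ 0.5307 -0.0301  0.0942] [ 0.5338 -0.0199  0.1025]
8 [219.5 191.5] [0.505  0.0495 0.0256] [0.508  0.054  0.0278]
```

Call:
drive_tool:
  rows:
    - [0, 0, -4, 0, 0, 0, 0]
    - [0, 0, -4, 0, 0, 0, 0]
    - [0, 0, -4, 0, 0, 0, 0]
    - [0, 0, -4, 0, 0, 0, 0]
    - [0, 0, -4, 0, 0, 0, 0]

```text
time_s: 7.75
tcp_pos: [0.5339, -0.0278, 0.1142]
ee_rot: [[-0.643, -0.017, -0.766], [-0.024, 1.0, -0.001], [0.765, 0.018, -0.643]]
wrist_force: [2.6, 1.0, -8.5]
gripper_width: 0.006
gripper_force: 4.2
```

Call:
drive_tool:
  rows:
    - [0, 0, -4, 0, 0, 0, 0]
    - [0, 0, -4, 0, 0, 0, 0]
    - [0, 0, 0, 0, 0, 0, 0]
    - [0, 0, 0, 0, 0, 0, 0]

```text
time_s: 8.08
tcp_pos: [0.5347, -0.036, 0.1144]
ee_rot: [[-0.645, -0.017, -0.764], [-0.024, 1.0, -0.002], [0.764, 0.017, -0.645]]
wrist_force: [3.8, -0.5, -8.9]
gripper_width: 0.005
gripper_force: 4.8
```

```bash
cat > r.py <<'E'
from m import *
s=sense();print(s['time_s'],s['tcp_pos'],s['wrist_force'])
P=np.array([.706,-.020])
for n in("scene","top"):
  p=capture(n);b=blobs(p)
  for a,ce,m,bb in b['red']:
    c=np.median(wm(p,m),0)
    if .5<c[0]<.6 and -.1<c[1]<.03: print(n,'red',a,ce,c)
  for a,ce,m,bb in b['yellow']:
    q=wm(p,m);q=q[(abs(q[:,2]-.032)<.008)&(q[:,0]>.5)&(q[:,0]<.69)&(abs(q[:,1])<.12)]
    if len(q)>8:
      d=P-q[:,:2].mean(0); print(n,'yellow',len(q),'swing',np.arctan2(d[1],d[0])+.091)
E
python3 r.py
```

```text
8.0833 [ 0.5347 -0.036   0.1144] [ 3.7981 -0.4859 -8.9092]
scene red 60 [245.5    174.7833] [ 0.535 -0.048  0.129]
scene red 10 [239.4 181.4] [ 0.5285 -0.0312  0.0919]
scene yellow 224 swing 0.23034807690875175
top red 38 [238.3158 187.0526] [ 0.5364 -0.0325  0.1331]
```

Call:
drive_tool:
  rows:
    - [0, 0, -4, 0, 0, 0, 0]
    - [0, 0, -4, 0, 0, 0, 0]
    - [0, 0, -4, 0, 0, 0, 0]
    - [0, 0, -3, 0, 0, 0, 0]
    - [0, 0, 0, 0, 0, 0, 0]

```text
time_s: 8.6
tcp_pos: [0.5369, -0.0501, 0.1141]
ee_rot: [[-0.65, -0.018, -0.76], [-0.025, 1.0, -0.002], [0.759, 0.018, -0.65]]
wrist_force: [10.9, 2.8, -9.2]
gripper_width: 0.004
gripper_force: 7.0
```

```bash
python3 r.py
```

```text
8.6 [ 0.5369 -0.0501  0.1141] [10.9201  2.8026 -9.1922]
scene red 71 [248.169  176.0986] [ 0.5388 -0.0599  0.1266]
scene red 21 [241.2381 181.7143] [ 0.5308 -0.0342  0.0948]
scene yellow 216 swing 0.3103444239404126
top red 32 [242.875  186.3125] [ 0.5391 -0.0495  0.1326]
```

Call:
drive_tool:
  rows:
    - [0, 0, -2, 0, 0, 0, 0]
    - [0, 0, 0, -3, 0, 0, 0]
    - [0, 0, 0, -4, 0, 0, 0]
    - [0, 0, 0, -4, 0, 0, 0]
    - [0, 0, 0, -4, 0, 0, 0]

```text
time_s: 9.12
tcp_pos: [0.5371, -0.0517, 0.0998]
ee_rot: [[-0.65, -0.019, -0.76], [-0.026, 1.0, -0.003], [0.76, 0.018, -0.65]]
wrist_force: [11.3, 2.9, -6.6]
gripper_width: 0.007
gripper_force: 6.1
```

Call:
drive_tool:
  rows:
    - [0, 0, 0, -4, 0, 0, 0]
    - [0, 0, 0, -2, 0, 0, 0]
    - [0, 0, 0, 0, 0, 0, 0]
    - [0, 0, 0, 0, 0, 0, 0]

```text
time_s: 9.45
tcp_pos: [0.5353, -0.0523, 0.0952]
ee_rot: [[-0.645, -0.019, -0.764], [-0.025, 1.0, -0.004], [0.764, 0.017, -0.645]]
wrist_force: [6.5, 2.2, -2.6]
gripper_width: 0.005
gripper_force: 3.5
```

```bash
python3 r.py
```

```text
9.45 [ 0.5353 -0.0523  0.0952] [ 6.4973  2.2283 -2.5961]
scene red 64 [247.9844 179.5312] [ 0.5386 -0.0612  0.1132]
scene yellow 201 swing 0.3232456222969165
top red 35 [243.2857 186.7429] [ 0.5405 -0.0491  0.1176]
```

Top bar back at its home height (0.1176, as at the start), so the pin has dropped in. I'll slacken the finger and check.

Call:
drive_tool:
  rows:
    - [0, 0, 1, -3, 0, 0, 0]
    - [0, 0, 1, -2, 0, 0, 0]
    - [0, 0, 0, 0, 0, 0, 0]
    - [0, 0, 0, 0, 0, 0, 0]

```text
time_s: 9.88
tcp_pos: [0.5333, -0.0508, 0.0894]
ee_rot: [[-0.641, -0.018, -0.767], [-0.024, 1.0, -0.003], [0.767, 0.017, -0.641]]
wrist_force: [0.6, -0.4, 0.2]
gripper_width: 0.002
gripper_force: 0.0
```

```bash
python3 r.py; python3 -c "
from m import *
p=capture('scene')
cv2.imwrite('pics/i.png',cv2.resize(p['frame'][130:220,190:310,::-1],(800,600),interpolation=2))"
```

```text
9.8833 [ 0.5333 -0.0508  0.0894] [ 0.6188 -0.3834  0.1983]
scene red 66 [248.3333 179.7121] [ 0.5398 -0.0589  0.1133]
scene yellow 193 swing 0.32042093629634877
top red 38 [243.1053 186.7368] [ 0.5404 -0.0491  0.1161]
```

View pics/i.png

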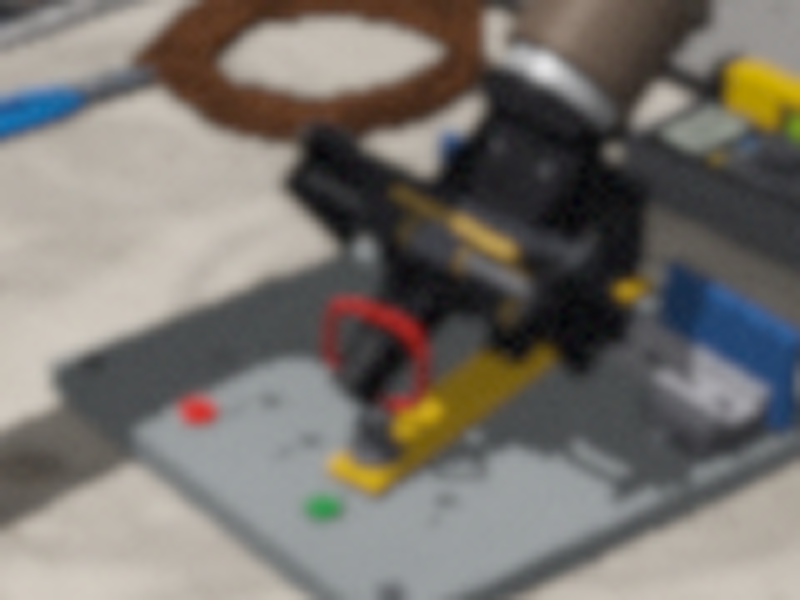

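The arm end (360,465) now points at the green button (322,508), with the ring low and the force at zero. Next I'll draw the finger out along its axis.

Call:
drive_tool:
  rows:
    - [0, 5, 0, 4.2, 0, 0, 0]
    - [0, 5, 0, 4.2, 0, 0, 0]
    - [0, 5, 0, 4.2, 0, 0, 0]
    - [0, 5, 0, 4.2, 0, 0, 0]
    - [0, 5, 0, 4.2, 0, 0, 0]

```text
time_s: 10.45
tcp_pos: [0.5601, -0.0506, 0.11]
ee_rot: [[-0.644, -0.017, -0.765], [-0.024, 1.0, -0.002], [0.764, 0.017, -0.645]]
wrist_force: [1.1, 0.4, -0.1]
gripper_width: 0.002
gripper_force: 0.0
```

Call:
drive_tool:
  rows:
    - [0, 5, 0, 4.2, 0, 0, 0]
    - [0, 5, 0, 4.2, 0, 0, 0]
    - [0, 5, 0, 4.2, 0, 0, 0]
    - [0, 5, 0, 4.2, 0, 0, 0]
    - [0, 5, 0, 4.2, 0, 0, 0]

```text
time_s: 10.87
tcp_pos: [0.5848, -0.0505, 0.1308]
ee_rot: [[-0.644, -0.017, -0.765], [-0.024, 1.0, -0.002], [0.765, 0.017, -0.644]]
wrist_force: [-1.2, 0.2, 0.2]
gripper_width: 0.008
gripper_force: 0.0
```

Call:
drive_tool:
  rows:
    - [0, 5, 0, 20, 0, 0, 0]
    - [0, 5, 0, 30, 0, 0, 0]
    - [0, 0, 0, 35, 0, 0, 0]
    - [0, 0, 0, 35, 0, 0, 0]
    - [0, 0, 0, 0, 0, 0, 0]

```text
time_s: 11.28
tcp_pos: [0.5963, -0.0513, 0.2583]
ee_rot: [[-0.654, -0.018, -0.756], [-0.024, 1.0, -0.004], [0.756, 0.015, -0.654]]
wrist_force: [-0.3, -0.2, 1.9]
gripper_width: 0.009
gripper_force: 0.0
```

Call:
drive_tool:
  rows:
    - [0, 0, 0, 0, 0, 0, 0]
    - [0, 0, 0, 0, 0, 0, 0]
    - [0, 0, 0, 0, 0, 0, 0]
    - [0, 0, 0, 0, 0, 0, 0]

```text
time_s: 11.62
tcp_pos: [0.594, -0.0505, 0.249]
ee_rot: [[-0.641, -0.017, -0.767], [-0.024, 1.0, -0.002], [0.767, 0.017, -0.642]]
wrist_force: [1.2, 0.2, 0.1]
gripper_width: 0.005
gripper_force: 0.0
```

```bash
python3 r.py; python3 -c "
from m import *
p=capture('scene')
cv2.imwrite('pics/j.png',cv2.resize(p['frame'][110:230,170:330,::-1],(800,600),interpolation=2))"
```

```text
11.6167 [ 0.594  -0.0505  0.249 ] [1.1925 0.179  0.0568]
scene red 52 [248.1731 180.5192] [ 0.5392 -0.0562  0.1089]
scene red 13 [241.3846 185.6154] [ 0.5331 -0.0246  0.0739]
scene yellow 205 swing 0.3250862067752779
top red 45 [243.3111 187.1556] [ 0.5388 -0.0491  0.1143]
top yellow 115 swing 0.25137153584538985
```

View pics/j.png

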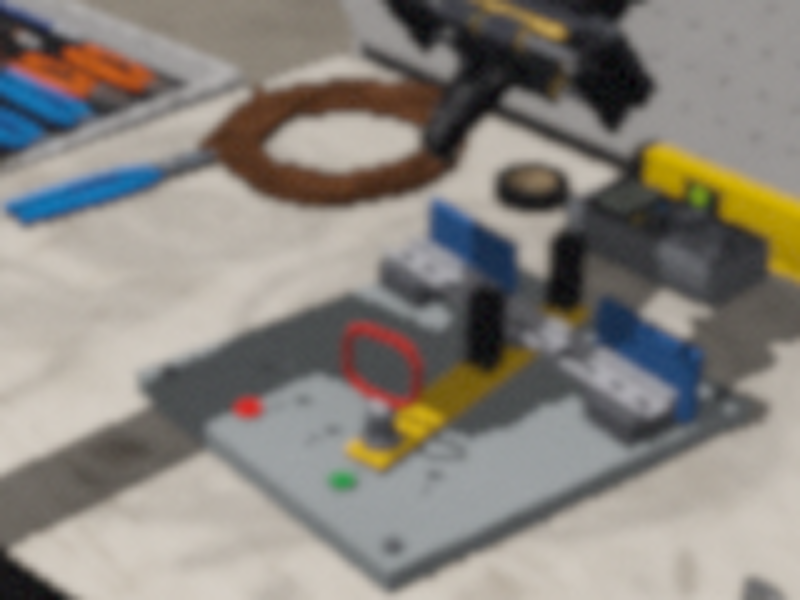

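The finger is clear and high (tip at (440,150)). The ring (383,365) is at home height and the arm is in line with green (342,482). I'll hand in.

```bash
python3 -c "
from station import finish_job
print(finish_job())"
```

```text
the job is handed in; nothing more can be done
None
```

I handed the job in at about 11.6 s: by the camera the arm is at the hole beside the green marker with the pin fully home. The finger is out of the ring and clear of the guide, and nothing else on the bench was touched; no verdict came back.

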